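Fetch the red paint from the revolving bottle rack

ROBOT

A 6-joint arm with a two-finger parallel gripper is mounted at the origin on the work surface. World frame = base frame: x ahead of the robot, y to its left, z up, the work surface at z = 0. Lengths are in m, angles in rad, forces in N, time in s.
With the tool pointing down it reaches from about 0.35 to 0.975 m from the base axis. Payload 4.9 kg.
Tool frame: the origin (TCP) lies between the finger pads; the fingertips stand 19 mm ahead of it and the grasp point (between the pads) is the TCP; z points along the fingers, y is the line along which they close (so a half turn about z gives the same grasp; the last joint's range is limited). The gripper opens to 85 mm and grips with 20 to 120 N. Pads are 22 mm wide; open, the fingers measure 114 mm over their backs; the gripper's body (76 mm by 85 mm) begins 54 mm behind the grasp point. The pads swing forward as they close: fully open they stand 13 mm farther back than shut.
Start: joints at [1.138, 0.053, 1.613, -0, 1.476, -0.119], TCP at [0.193, 0.594, 0.25] pointing down, gripper open.
Joint ranges: [-3.01, 3.01], [-1.01, 2.22], [0.06, 2.58], [-1.02, 4.17], [0.09, 2.62], [-3.14, 3.14]. Speed limits (rad/s): [2.57, 2.57, 3.14, 3.14, 3.14, 3.14].

INTERFACE

Orientations are given as a rotation vector (axis times angle).
In Python, from station import ctrl gives the robot as it stands. The module is installed in compiled form; this text tells all that it offers.
- The arm moves only by the tool servo_tool, never from a script. Its argument "increments" is a list that holds one entry, the list of rows, each a list of 5 numbers: the finger opening in cm, from 0 to 8.54, then the shift along the tool's x, y, z in cm, then the turn about the tool's z in degrees. A call has 1 to 5 rows; each row is the pose to reach, as a shift and turn from the pose commanded when the call began, along the tool's axes at that moment; what a row does not reach only later rows make up. A row lasts 1/10 s, in which the tool goes at most 50 mm and 8.59 degrees, less where a joint would pass 70% of its speed; a pose out of reach is approached as far as the arm can. A call with a gripper value outside its range is refused whole. The fingers move at their own pace and stop on an object; "newtons" is the grip in N (left out, the last holds). Time passes only in rows, so rows that repeat a pose let the fingers close. It gives the time, the measured TCP pose, the force, the opening and the grip force at its end, in the units of the state.
- ctrl.get_obs(): the state, without advancing time (a new reading comes with each control period).
- ctrl.get_image(name): name is "scene" or "top" or "wrist"; returns a dict with "img" (384x512x3 uint8, red, green, blue), "fx", "fy", "cx", "cy" (pixels), "k1" (the pictures are not rectified: a ray, as slopes to the right and down, at radius r is drawn at 1 + k1 r^2 times it, then the intrinsics apply), "rvec" (rotation vector, rad) and "tvec" (3), from world to camera coordinates, as OpenCV has them; the wrist camera has in their place "mount" (4x4, takes a point from camera to tool coordinates, whose origin is the TCP and whose axes are the flange's). Camera axes: x right, y down, z forward; pixel columns grow to the right and rows downward; lengths in m; the calibration is good to about 2 mm. A picture is of the moment at which its call begins: read the wrist's pose just before it. There is no depth.
- ctrl.finish_job(): hands the job in; it is judged then, once.
The state is a dict: "t": time; "q": joint angles; "dq": joint speeds; "effort": joint torques, N m; "tool_pos": TCP position; "tool_rot": TCP orientation; "contact_force": force on the tool from outside, world axes, zero at the start; "wrist_torque": the same for the moment, N m; "opening": finger opening in m; "grip_force": force on a finger pad.
Only numpy, scipy, OpenCV 4.12 (cv2) and the standard library are available. Lean on these libraries where they do the work, as an engineer would, in place of code of your own. Each camera call takes 0.05 s, during which the arm holds its last target. There are 200 camera calls.

TASK

Turn the paint-bottle carousel until the red bottle stands still in the middle of the gap in the brass rail, then draw it out through the gap and set it down, without dropping it, upright and wholly on the blue felt pad, and let go. Leave the other bottles standing in their pockets, and do not disturb the dish, the brush cup or the ornaments.

Things in the scene. Friction and masses are not known exactly. Their poses are not given: they have to be found in the camera images.
- carousel: fixed foot of a revolving paint-bottle carousel: round wooden plate 320 mm in diameter, 12 mm thick, with a thin brass rail round its edge. Origin: on the turning axis, at table height; z up; its -x direction points out through the middle of the rail's gap, roughly at the robot. Turned by up to 0.4 rad from the robot's frame.
- gap_mid (a point): middle of the gap in the brass rail, at rail height. The rail is an 8 mm bar, its centre 68 mm above the table, on a circle of 151 mm radius about the turning axis; the gap reaches 28 degrees to either side of this point (about 140 mm wide). Bottles cannot pass over the rail under the canopy, only out through the gap.
- turret (a joint): turning angle of the turret (deck, post, canopy, knob), rad, counterclockwise from above positive; stops only at 6.3 rad either way, starts at zero. Light friction of about 0.1 N m; it stays where it is left.
- deck_mid (a point): centre of the turret's deck, on its top, 30 mm above the table. Deck 276 mm in diameter; six pockets 60 degrees apart on a circle of 105 mm radius, a bottle upright in each. Round each bottle stand low cheeks, left, right and inward, to 54 mm above the table, with 3 mm play; on the outside only a lip 6 mm above the deck, over which the bottle must be lifted.
- canopy_mid (a point): centre of the canopy's top, 187 mm above the table: a wooden disc 184 mm in diameter, 12 mm thick, on a 40 mm post, turning along. It overhangs the inner edge of the bottles, 25 mm above their caps, so none lifts straight out. With fingers pointing down and inward to the axis, 35 to 45 degrees from vertical, closing sideways, the gripper clears it.
- knob_mid (a point): middle of the upright black crank knob on the canopy, 52 mm from the turning axis: 28 mm in diameter, 42 mm tall, from 189 to 231 mm above the table; this point at 210 mm. It spins freely on its own pin, so it can be pinched from above and led round the axis in a circle with the hand's direction unchanged; turret and bottles turn along.
- red_bottle: closed glass paint bottle, all red; 120 mm tall, 160 g or so. Round body 44 mm in diameter for the lower 90 mm, shoulder, then a cap 30 mm in diameter. Origin: centre of its underside; z axis up the bottle. The one to fetch. It starts in a pocket 45 to 135 degrees away from the middle of the gap, to either side.
- white_bottle: closed glass paint bottle, all white; 120 mm tall, 160 g or so. Round body 44 mm in diameter for the lower 90 mm, shoulder, then a cap 30 mm in diameter. Origin: centre of its underside; z axis up the bottle. It stands in a carousel pocket and stays there.
- blue_bottle: closed glass paint bottle, all blue; 120 mm tall, 160 g or so. Round body 44 mm in diameter for the lower 90 mm, shoulder, then a cap 30 mm in diameter. Origin: centre of its underside; z axis up the bottle. It stands in a carousel pocket and stays there.
- black_bottle: closed glass paint bottle, all black; 120 mm tall, 160 g or so. Round body 44 mm in diameter for the lower 90 mm, shoulder, then a cap 30 mm in diameter. Origin: centre of its underside; z axis up the bottle. It stands in a carousel pocket and stays there.
- green_bottle: closed glass paint bottle, all green; 120 mm tall, 160 g or so. Round body 44 mm in diameter for the lower 90 mm, shoulder, then a cap 30 mm in diameter. Origin: centre of its underside; z axis up the bottle. It stands in a carousel pocket and stays there.
- yellow_bottle: closed glass paint bottle, all yellow; 120 mm tall, 160 g or so. Round body 44 mm in diameter for the lower 90 mm, shoulder, then a cap 30 mm in diameter. Origin: centre of its underside; z axis up the bottle. It stands in a carousel pocket and stays there.
- pad: round blue felt pad fixed to the table, 130 mm in diameter, 6 mm thick, to the left or right of the carousel. Origin: centre of its underside; its top is 6 mm above the table.
- dish: white china paint dish, 116 mm in diameter, 22 mm tall, on the other side of the carousel from the pad. Origin: centre of its underside. Bystander.
- brush_cup: blue mug-like cup without handle, 72 mm in diameter, 90 mm tall, with brushes that stand up to about 190 mm. Origin: centre of its underside. Bystander, at the far right.
- ornaments: wooden strip 150 x 50 x 18 mm carrying three white ornaments with red dots, 101 mm tall in all. Origin: centre of the strip's underside; x along the strip. Bystander, at the far left.

How it is judged:
By the outcome, as a careful person would: the job done as asked, in the order asked, and still so for the second after the job is handed in, with the robot touching nothing.
It also fails if it takes over 56 s, if anything falls off the work surface, if the arm or the gripper's body presses on something with over 40 N, if the wrist force passes 120 N, or if a joint passes its speed limit or range.

## Working session

There is one attempt and no reset: what is moved stays moved. The work goes in short steps, Python scripts to look and compute and a tool call to move; the robot and the scene stay as the last step left them, time stands still between calls to the robot, and variables do not carry over. Pictures are saved under pics/ and viewed, at most 10 in all, crops included, and the job is handed in when it is done.

Besides the shell and the picture viewer there is one more tool, called after ">>>" as a command line: name --argument value ..., lists and objects as JSON in quotes. servo_tool: Moves the arm, as the interface text tells. Its arguments: {"type":"object","properties":{"increments":{"type":"array"},"newtons":{"type":"number"}},"required":["increments"]}

```bash
mkdir -p pics
cat > h.py <<'E'
import numpy as np, cv2, pickle
from scipy.spatial.transform import Rotation as R
from station import ctrl
def cam(n):
    o=ctrl.get_obs(); c=ctrl.get_image(n)
    if 'mount' in c:
        T=np.eye(4);T[:3,:3]=R.from_rotvec(o['tool_rot']).as_matrix();T[:3,3]=o['tool_pos']
        M=T@np.array(c['mount']); c['Rw']=M[:3,:3]; c['o']=M[:3,3]
    else:
        Rm=cv2.Rodrigues(np.array(c['rvec'],float))[0]; c['Rw']=Rm.T; c['o']=-Rm.T@np.array(c['tvec'],float).ravel()
    return c
def ray(c,u,v):
    K=np.array([[c['fx'],0,c['cx']],[0,c['fy'],c['cy']],[0,0,1.]])
    p=cv2.undistortPoints(np.array([[[u,v]]],float),K,np.array([c['k1'],0,0,0.]))[0,0]
    return c['Rw']@np.array([p[0],p[1],1])
def onz(c,u,v,z):
    d=ray(c,u,v); return c['o']+d*(z-c['o'][2])/d[2]
def proj(c,P):
    q=c['Rw'].T@(np.array(P)-c['o']); x,y=q[:2]/q[2]; s=1+c['k1']*(x*x+y*y)
    return np.array([c['fx']*x*s+c['cx'],c['fy']*y*s+c['cy']])
def save(c,f): cv2.imwrite(f,c['img'][:,:,::-1])
E
python3 - <<'E'
from h import *
a=cam('top');b=cam('scene')
pickle.dump((a,b),open('c0.pkl','wb'))
cv2.imwrite('pics/top0.png',cv2.resize(a['img'],(800,600))[:,:,::-1]);cv2.imwrite('pics/scene0.png',cv2.resize(b['img'],(800,600))[:,:,::-1])
print(a['o'],b['o'],a['fx'],b['fx'],a['k1'],a['Rw'],b['Rw'],R.from_rotvec(ctrl.get_obs()['tool_rot']).as_matrix())
E
```

```text
[0.44333687 0.01163289 1.427074  ] [ 1.56589312 -0.1130854   0.83293858] 467.5559887652447 466.747713765503 -0.17658698594884256 [[ 5.88529658e-04 -9.90588318e-01  1.36873800e-01]
 [-9.99952705e-01  7.45776390e-04  9.69695593e-03]
 [-9.70776851e-03 -1.36873033e-01 -9.90541030e-01]] [[ 0.10463715  0.58926122 -0.80113812]
 [ 0.9945086  -0.06043896  0.08543872]
 [ 0.00192577 -0.80567881 -0.59234951]] [[-9.51170363e-01  3.08665551e-01 -7.19862200e-04]
 [ 3.08666334e-01  9.51169013e-01 -1.61344470e-03]
 [ 1.86695821e-04 -1.75685800e-03 -9.99998439e-01]]
```

View pics/top0.png

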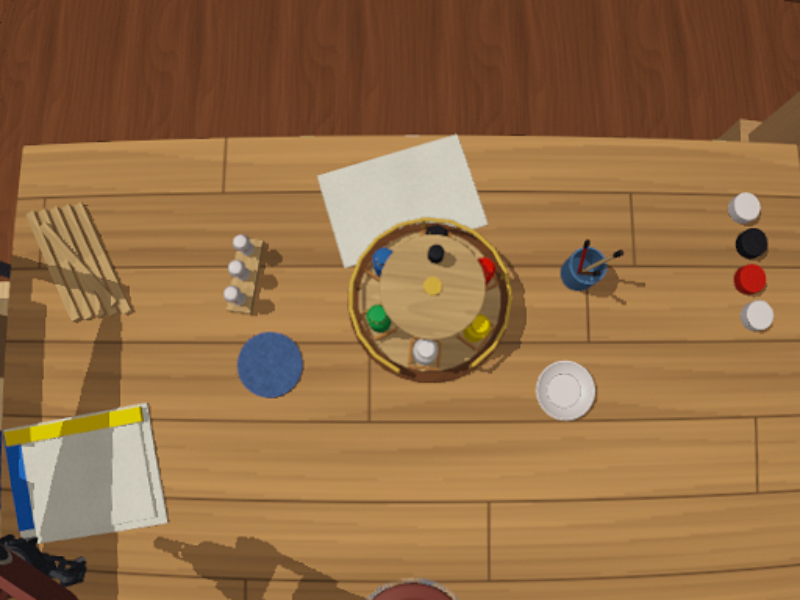

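View pics/scene0.png

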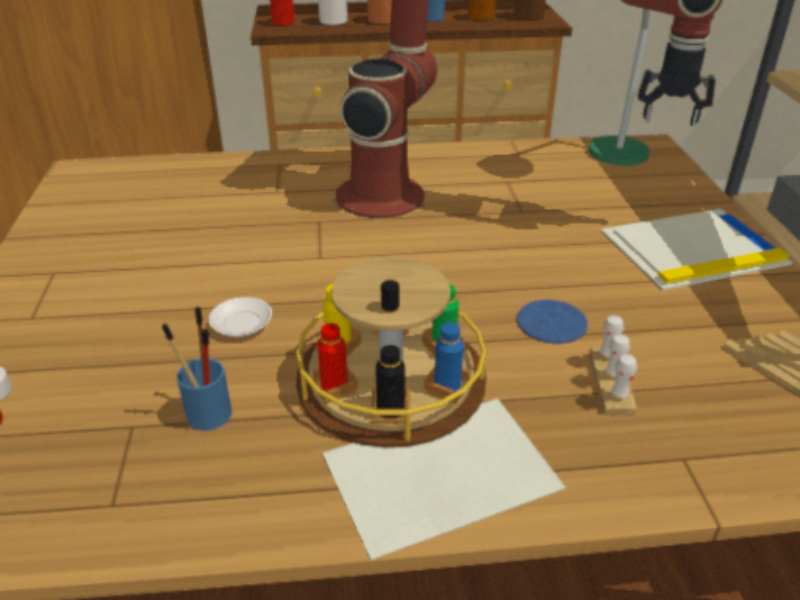

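The top view shows the canopy centre at about (432,286), the knob at (436,254), red at (486,268) and the pad at (270,365), in 800 px scale. In the scene view the gap faces the robot. Next I'll measure these.

Run:
```python
from h import *
a,b=pickle.load(open('c0.pkl','rb'))
s=.64
hsv=cv2.cvtColor(a['img'],cv2.COLOR_RGB2HSV)
def blob(m,lo,r,near):
    m=m.astype(np.uint8); n,l,st,ce=cv2.connectedComponentsWithStats(m)
    i=min(range(1,n),key=lambda i:np.hypot(*(ce[i]-near))+ (1e3 if st[i,4]<lo else 0)); return ce[i],st[i]
H,S,V=[hsv[...,i].astype(int) for i in range(3)]
pc,ps=blob((abs(H-108)<12)&(S>110),200,0,np.array([270,365])*s); print('pad',onz(a,*pc,.006),ps)
kc,ks=blob(V<60,20,0,np.array([436,254])*s); print('knob px',kc,ks,onz(a,*kc,.22))
# brass cap centre on the canopy
cc,cs=blob((abs(H-24)<6)&(S>150)&(V>180),15,0,np.array([432,286])*s); print('hub',cc,cs,onz(a,*cc,.187))
rc,rs=blob(((H<6)|(H>174))&(S>180),15,0,np.array([486,268])*s); print('red',rc,rs,onz(a,*rc,.145))
dc,ds=blob((S<40)&(V>150),200,0,np.array([566,390])*s);print('dish',onz(a,*dc,.02))
# scene knob
K=cv2.cvtColor(b['img'],cv2.COLOR_RGB2HSV); kb,kst=blob(K[...,2]<50,20,0,np.array([390,296])*s); print('knob scene',kb,kst)
A=np.c_[ray(a,*kc),-ray(b,*kb)]; t=np.linalg.lstsq(A,b['o']-a['o'],rcond=None)[0]; print('tri',a['o']+t[0]*ray(a,*kc),b['o']+t[1]*ray(b,*kb))
crop=a['img'][130:250,215:335]; cv2.imwrite('pics/crop.png',cv2.resize(crop,(600,600),interpolation=cv2.INTER_CUBIC)[:,:,::-1])
C=onz(a,*cc,.187)
for th in range(0,360,30):
    print(th,[ (proj(a,[C[0]-.151*np.cos(np.radians(th)),C[1]-.151*np.sin(np.radians(th)),.068])-[215,130])*5 ])
```

```text
pad [0.52472182 0.27802886 0.006     ] [ 153  213   40   41 1304]
knob px [278.61956522 162.22826087] [274 157  10  12  92] [ 0.69971193 -0.03881911  0.22      ]
hub [276.31132075 182.51886792] [271 177  12  12 106] [ 0.65102896 -0.0335878   0.187     ]
red [311.80612245 171.2755102 ] [306 165  11  17  98] [ 0.68989764 -0.13458832  0.145     ]
dish [ 0.47422485 -0.29679969  0.02      ]
knob scene [249.21348315 188.91573034] [244 180  11  19 178]
tri [ 0.70171698 -0.03921369  0.21055976] [ 0.70189911 -0.03742916  0.21052386]
0 [array([300.58807505, 553.41619735])]
30 [array([430.18701441, 518.31512719])]
60 [array([523.33774672, 423.53306048])]
90 [array([555.1839556, 295.9335514])]
120 [array([518.51261726, 170.34082202])]
150 [array([424.33962269,  79.61201835])]
180 [array([297.80546231,  46.65487373])]
210 [array([171.55832495,  79.65691223])]
240 [array([ 78.22715914, 170.50818843])]
270 [array([ 42.85007221, 296.27570877])]
300 [array([ 76.17007783, 423.96619205])]
330 [array([170.52214842, 518.62601586])]
```

View pics/crop.png

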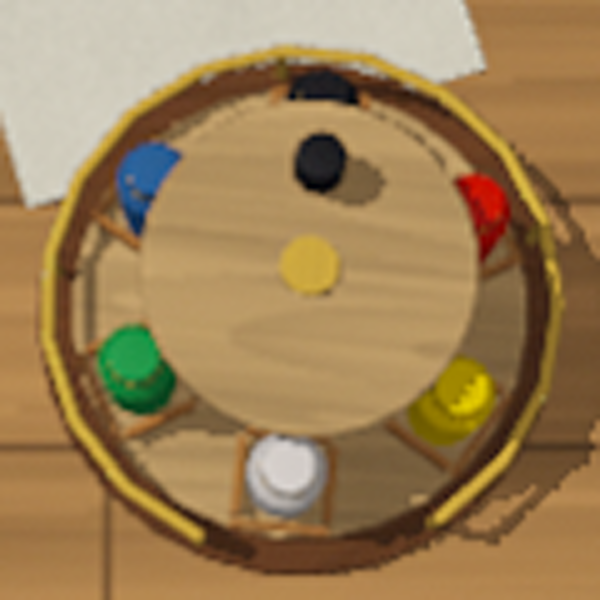

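The rail ends are at crop (203,538) and (433,522), and the knob lies in line with the black pocket. The tool can't be tilted, so I'll grip the cap with the hand vertical, just above canopy height, with the tool's x axis along the gap direction.

Run:
```python
from h import *
a,b=pickle.load(open('c0.pkl','rb'))
C=np.array([.651,-.0338])
g=[]
for u,v in [(203,538),(433,522)]:
    p=onz(a,215+u/5-.4,130+v/5-.4,.068)[:2]-C; g.append(np.degrees(np.arctan2(p[1],p[0]))%360); print(p,np.hypot(*p),g[-1])
# rail circle fit check for the axis
h=cv2.cvtColor(a['img'],cv2.COLOR_RGB2HSV).astype(int)
pts=[]
for th in np.radians(np.r_[30:331:6]+180.):
    best=[]
    for r in np.arange(.138,.166,.001):
        u,v=proj(a,[C[0]+r*np.cos(th),C[1]+r*np.sin(th),.068]); x=h[int(round(v)),int(round(u))]
        if 20<=x[0]<=30 and x[1]>170 and x[2]>110: best.append(r)
    if best: pts.append([C[0]+np.mean(best)*np.cos(th),C[1]+np.mean(best)*np.sin(th)])
pts=np.array(pts); s=np.linalg.lstsq(np.c_[2*pts,np.ones(len(pts))],(pts**2).sum(1),rcond=None)[0]
print('fit',s[:2],np.sqrt(s[2]+s[:2]@s[:2]),len(pts))
# white cap centre
S=h[...,1];V=h[...,2]; m=((S<50)&(V>120)).astype(np.uint8); n,l,st,ce=cv2.connectedComponentsWithStats(m)
for i in range(1,n):
    if np.hypot(*(ce[i]-[272,223]))<12: print('white',ce[i],st[i],onz(a,*ce[i],.145)[:2]-C)
o=ctrl.get_obs(); Rt=R.from_rotvec(o['tool_rot']).as_matrix(); ga=np.mean(g)
print('gap',ga,'tool x yaw',np.degrees(np.arctan2(Rt[1,0],Rt[0,0])),'shift cm to knob z.30',Rt.T@(np.array([.7018,-.0385,.30])-o['tool_pos'])*100)
```

```text
[-0.14083248  0.05799321] 0.15230561800005785 157.61869467675874
[-0.13172261 -0.07575187] 0.15195128245172032 209.9026189163932
fit [ 0.65001566 -0.03403456] 0.14927777173566503 50
white [271.45641026 224.23076923] [264 217  16  15 195] [-0.10902864  0.01264677]
gap 183.76065679657597 tool x yaw 162.02112369854373 shift cm to knob z.30 [-67.94474805 -44.45690919  -5.01234651]
```

>>> servo_tool --increments '[[[8.5,-3.4,-2.2,-1.2,0],[8.5,-6.8,-4.4,-2.5,0],[8.5,-10.2,-6.7,-3.7,0],[8.5,-13.6,-8.9,-5,0],[8.5,-17,-11.1,-5,0]]]'

```text
t: 0.6
tool_pos: [0.3215, 0.4356, 0.3023]
tool_rot: [0.49, 3.101, 0.004]
contact_force: [0.7, 0.5, 2.3]
opening: 0.085
grip_force: 0.0
```

>>> servo_tool --increments '[[[8.5,-3.4,-2.2,0,0],[8.5,-6.8,-4.4,0,0],[8.5,-10.2,-6.7,0,0],[8.5,-13.6,-8.9,0,0],[8.5,-17,-11.1,0,0]]]'

```text
t: 1.1
tool_pos: [0.4483, 0.2768, 0.2998]
tool_rot: [-0.491, -3.103, 0.0]
contact_force: [0.8, -0.0, 0.3]
opening: 0.0848
grip_force: 0.0
```

>>> servo_tool --increments '[[[8.5,-3.4,-2.2,0,0],[8.5,-6.8,-4.4,0,0],[8.5,-10.2,-6.7,0,0],[8.5,-13.6,-8.9,0,0],[8.5,-17,-11.1,0,0]]]'

```text
t: 1.6
tool_pos: [0.5758, 0.1188, 0.2997]
tool_rot: [-0.491, -3.102, 0.0]
contact_force: [1.5, 0.0, -0.6]
opening: 0.0849
grip_force: 0.0
```

>>> servo_tool --increments '[[[8.5,-3.4,-2.2,0,-5.5],[8.5,-6.8,-4.4,0,-11],[8.5,-10.2,-6.7,0,-16.5],[8.5,-13.6,-8.9,0,-22],[8.5,-16.9,-11.2,0,-22]]]'

```text
t: 2.1
tool_pos: [0.7021, -0.0398, 0.2994]
tool_rot: [0.112, -3.138, -0.001]
contact_force: [-0.1, 0.5, -0.5]
opening: 0.0851
grip_force: 0.0
```

>>> servo_tool --increments '[[[8.5,0,0,0,0],[8.5,0,0,0,0]]]'

```text
t: 2.3
tool_pos: [0.7013, -0.0391, 0.299]
tool_rot: [0.108, -3.138, -0.001]
contact_force: [-0.5, -0.6, 0.4]
opening: 0.0847
grip_force: 0.0
```

Run:
```python
from h import *
o=ctrl.get_obs(); Rt=R.from_rotvec(o['tool_rot']).as_matrix()
c=cam('wrist'); save(c,'pics/w1.png'); pickle.dump(c,open('w1.pkl','wb'))
h=cv2.cvtColor(c['img'],cv2.COLOR_RGB2HSV); n,l,st,ce=cv2.connectedComponentsWithStats((h[...,2]<60).astype(np.uint8))
for i in range(1,n):
    if st[i,4]>100: print(ce[i],st[i],onz(c,*ce[i],.22))
print(o['tool_pos'],np.degrees(np.arctan2(Rt[1,0],Rt[0,0])),'hub px',proj(c,[.651,-.034,.187]),'knob px',proj(c,[.7018,-.0385,.231]))
print('to knob',Rt.T@(np.array([.7018,-.0385,.215])-o['tool_pos'])*100,o['contact_force'],o['t'],o['q'])
```

```text
[183.07102273   6.98011364] [165   0  39  17 352] [ 0.58110786 -0.08949281  0.22      ]
[337.21875    2.453125] [322   0  30   8 128] [ 0.57263067 -0.00174315  0.22      ]
[475.14330218  37.27725857] [469   0  32  82 321] [0.58318191 0.08426779 0.22      ]
[ 5.78378378 20.69111969] [  0   5  14  28 259] [ 0.5921997 -0.1967675  0.22     ]
[60.69931663 27.79271071] [ 39  17  49  18 439] [ 0.59537898 -0.16246741  0.22      ]
[128.97391304  32.33913043] [120  29  20   8 115] [ 0.59631179 -0.1212346   0.22      ]
[19.87426901 70.18421053] [ 14  40  13  64 342] [ 0.62053788 -0.19110337  0.22      ]
[143.78210117  83.84565499] [137  44  20  95 771] [ 0.62509938 -0.1131281   0.22      ]
[ 35.64301887 138.7245283 ] [   0  106   66   74 2650] [ 0.66302207 -0.1861863   0.22      ]
[  4.89115646 137.70068027] [  0 128  15  17 147] [ 0.66348014 -0.20766119  0.22      ]
[489.51150628 185.88807531] [462 142  50  74 956] [0.67461944 0.11973285 0.22      ]
[  7.37068966 151.35344828] [  0 145  18  15 116] [ 0.67262617 -0.2074333   0.22      ]
[  8.81521739 167.70289855] [  0 153  19  27 276] [ 0.68394858 -0.20832759  0.22      ]
[255.29391892 206.70382883] [ 235  180   41   54 1776] [ 0.70040588 -0.03998186  0.22      ]
[244.06547619 240.92261905] [232 235  27  12 168] [ 0.72679761 -0.04613256  0.22      ]
[252.23092943 340.88626086] [    0   249   512   135 33612] [ 0.81612414 -0.03461718  0.22      ]
[ 0.70127812 -0.03908459  0.2989815 ] -176.06631817627937 hub px [268.0619878  127.73691568] knob px [257.41915985 215.0751924 ]
to knob [-0.07400702  0.04773575  8.39805343] [-0.52038176 -0.63417307  0.35752147] 2.3 [-1.61637244e-01  2.10481828e-01  1.36000084e+00  3.24741680e-04
  1.57337918e+00 -1.80108791e+00]
```

View pics/w1.png

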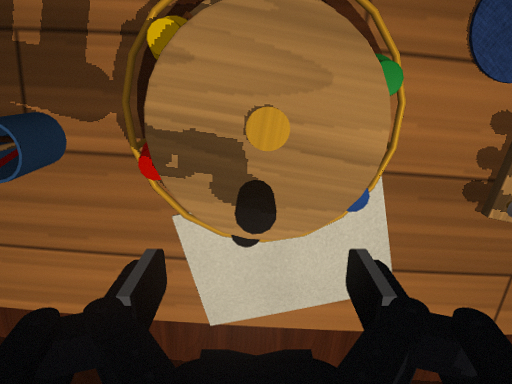

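The knob is at (255,206) in the wrist view and the hub at (267,129), both as predicted. Next: descend and pinch.

>>> servo_tool --increments '[[[8.5,0,0,2.5,0],[8.5,0,0,5,0],[8.5,0,0,7,0],[8.5,0,0,8.4,0],[8.5,0,0,8.4,0]]]'

```text
t: 2.85
tool_pos: [0.6997, -0.0371, 0.2135]
tool_rot: [0.112, -3.135, -0.002]
contact_force: [-0.6, 0.1, -0.1]
opening: 0.0851
grip_force: 0.0
```

>>> servo_tool --increments '[[[0,0,0,0,0],[0,0,0,0,0],[0,0,0,0,0],[0,0,0,0,0],[0,0,0,0,0]]]' --newtons 25

```text
t: 3.35
tool_pos: [0.702, -0.0387, 0.2179]
tool_rot: [-0.11, 3.137, -0.001]
contact_force: [-1.2, 0.1, 3.5]
opening: 0.0272
grip_force: 25.9
```

>>> servo_tool --increments '[[[0,0,0,0,0],[0,0,0,0,0],[0,0,0,0,0]]]'

```text
t: 3.65
tool_pos: [0.702, -0.0387, 0.2179]
tool_rot: [-0.11, 3.137, -0.001]
contact_force: [-0.7, -0.4, 5.1]
opening: 0.0273
grip_force: 26.0
```

>>> servo_tool --increments '[[[0,0.15,-0.65,-0.2,0],[0,0.38,-1.28,-0.2,0],[0,0.69,-1.88,-0.2,0],[0,1.08,-2.43,-0.2,0],[0,1.53,-2.92,-0.2,0]]]'

```text
t: 4.15
tool_pos: [0.6883, -0.0694, 0.2179]
tool_rot: [-0.11, 3.139, -0.001]
contact_force: [4.2, -0.8, -1.2]
opening: 0.027
grip_force: 25.7
```

>>> servo_tool --increments '[[[0,0.51,-0.43,0,0],[0,1.08,-0.79,0,0],[0,1.69,-1.08,0,0],[0,2.32,-1.29,0,0],[0,2.98,-1.41,0,0]]]'

```text
t: 4.65
tool_pos: [0.6586, -0.0854, 0.2179]
tool_rot: [0.109, -3.139, 0.001]
contact_force: [2.8, -2.8, -1.7]
opening: 0.0272
grip_force: 25.7
```

>>> servo_tool --increments '[[[0,0.67,-0.04,0,0],[0,1.34,0.01,0,0],[0,2.0,0.15,0,0],[0,2.62,0.37,0,0],[0,3.22,0.66,0,0]]]'

```text
t: 5.15
tool_pos: [0.6259, -0.0801, 0.2179]
tool_rot: [0.11, -3.139, -0.001]
contact_force: [2.5, -1.7, -3.7]
opening: 0.0275
grip_force: 25.6
```

>>> servo_tool --increments '[[[0,0,0,0,0],[0,0,0,0,0],[0,0,0,0,0]]]'

```text
t: 5.45
tool_pos: [0.626, -0.0801, 0.2179]
tool_rot: [0.111, -3.138, -0.001]
contact_force: [-2.6, -2.7, -1.9]
opening: 0.0276
grip_force: 25.7
```

Run:
```python
from h import *
o=ctrl.get_obs(); C=np.array([.651,-.034]); p=o['tool_pos'][:2]-C
print(p,np.hypot(*p),'knob ang',np.degrees(np.arctan2(p[1],p[0])),'-> red', np.degrees(np.arctan2(p[1],p[0]))-60,o['contact_force'])
a=cam('top'); pickle.dump(a,open('c1.pkl','wb'))
cv2.imwrite('pics/t1.png',cv2.resize(a['img'][130:250,215:335],(600,600),interpolation=cv2.INTER_CUBIC)[:,:,::-1])
```

```text
[-0.02496002 -0.04606075] 0.05238888594844062 knob ang -118.45297607091418 -> red -178.4529760709142 [-2.63793829 -2.67655172 -1.88504587]
```

View pics/t1.png

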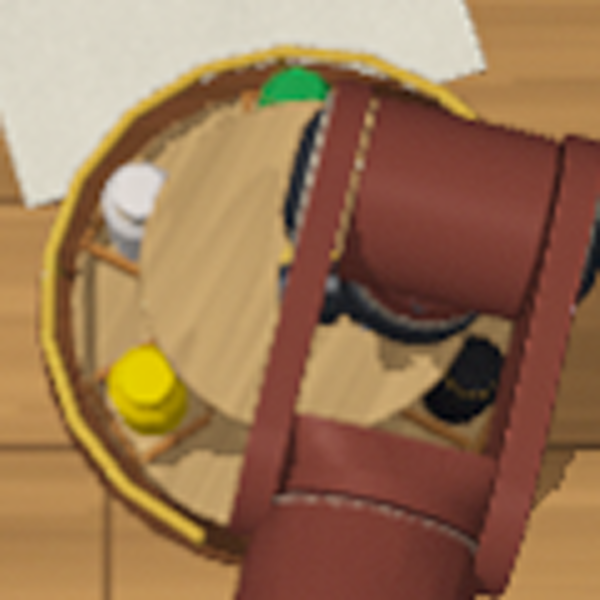

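>>> servo_tool --increments '[[[8.5,0,0,0,0],[8.5,0,0,0,0],[8.5,0,0,0,0],[8.5,0,0,0,0],[8.5,0,0,0,0]]]'

```text
t: 6.0
tool_pos: [0.6271, -0.0803, 0.2186]
tool_rot: [-0.11, 3.139, 0.0]
contact_force: [0.1, -0.4, -0.5]
opening: 0.0853
grip_force: 0.0
```

>>> servo_tool --increments '[[[8.5,0,0,-2.5,0],[8.5,0,0,-5,0],[8.5,0,2,-7.5,0],[8.5,0,4,-10,0],[8.5,0,4,-10,0]]]'

```text
t: 6.5
tool_pos: [0.6257, -0.039, 0.3239]
tool_rot: [-0.114, 3.131, -0.001]
contact_force: [0.0, -0.1, 1.3]
opening: 0.0851
grip_force: 0.0
```

>>> servo_tool --increments '[[[8.5,0,0,0,0],[8.5,0,0,0,0]]]'

```text
t: 6.7
tool_pos: [0.6236, -0.0409, 0.3165]
tool_rot: [0.109, -3.137, -0.0]
contact_force: [0.2, -0.2, -0.2]
opening: 0.085
grip_force: 0.0
```

Run:
```python
from h import *
o=ctrl.get_obs(); Rt=R.from_rotvec(o['tool_rot']).as_matrix()
c=cam('wrist'); save(c,'pics/w2.png'); pickle.dump(c,open('w2.pkl','wb'))
h=cv2.cvtColor(c['img'],cv2.COLOR_RGB2HSV).astype(int); H,S,V=h[...,0],h[...,1],h[...,2]
n,l,st,ce=cv2.connectedComponentsWithStats((((H<6)|(H>174))&(S>150)).astype(np.uint8))
for i in range(1,n):
    if st[i,4]>150: print(ce[i],st[i],onz(c,*ce[i],.15))
C=np.array([.651,-.034])
print(o['tool_pos'],np.degrees(np.arctan2(Rt[1,0],Rt[0,0])),'hub px',proj(c,[*C,.187]),'knob px',proj(c,[.626,-.0801,.231]))
for ang in (180,184,188):
    t=np.radians(ang); print(ang,proj(c,[C[0]+.105*np.cos(t),C[1]+.105*np.sin(t),.15]))
for ang in (184-28,184+28): t=np.radians(ang); print('rail end',proj(c,[C[0]+.151*np.cos(t),C[1]+.151*np.sin(t),.068]))
```

```text
[264.01221865  86.52797428] [ 242   65   45   42 1555] [ 0.54489305 -0.03969459  0.15      ]
[ 17.94392523 226.47663551] [  0 205  38  46 321] [ 0.69644767 -0.28213436  0.15      ]
[ 0.62355506 -0.04089347  0.31652531] -176.00195189607905 hub px [262.19904916 216.40720059] knob px [200.44753734 204.16353854]
180 [270.44222803  88.32381815]
184 [262.02396425  88.01354851]
188 [253.60119816  88.32102358]
rail end [325.50336944  60.56383918]
rail end [195.85070265  60.53562896]
```

View pics/w2.png

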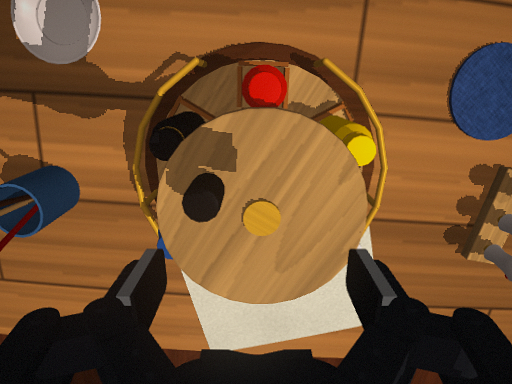

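Red is at (264,87), midway between the rail ends at about (200,60) and (325,60), so it is centred within 1°. Moving over it now, 5 mm outward of the cap centre to clear the canopy.

>>> servo_tool --increments '[[[8.5,3,0.2,0,0],[8.5,6,0.5,1,0],[8.5,8.2,0.67,3,0],[8.5,8.2,0.67,6,0],[8.5,8.2,0.67,8,0]]]'

```text
t: 7.25
tool_pos: [0.5399, -0.0399, 0.2349]
tool_rot: [0.108, -3.136, -0.001]
contact_force: [0.5, 0.4, -0.1]
opening: 0.0848
grip_force: 0.0
```

>>> servo_tool --increments '[[[8.5,0,0,2,0],[8.5,0,0,4,0],[8.5,0,0,5,0],[8.5,0,0,5,0],[8.5,0,0,5,0]]]'

```text
t: 7.75
tool_pos: [0.5419, -0.0398, 0.1884]
tool_rot: [0.11, -3.139, -0.0]
contact_force: [-0.4, 0.6, 0.2]
opening: 0.0848
grip_force: 0.0
```

Run:
```python
from h import *
o=ctrl.get_obs(); Rt=R.from_rotvec(o['tool_rot']).as_matrix()
c=cam('wrist'); save(c,'pics/w3.png')
h=cv2.cvtColor(c['img'],cv2.COLOR_RGB2HSV).astype(int); H,S,V=h[...,0],h[...,1],h[...,2]
n,l,st,ce=cv2.connectedComponentsWithStats((((H<6)|(H>174))&(S>150)).astype(np.uint8))
for i in range(1,n):
    if st[i,4]>150: print(ce[i],st[i],onz(c,*ce[i],.15))
print(o['tool_pos'],o['contact_force'],'cap px',proj(c,[.546,-.040,.15]),'edges',proj(c,[.561,-.04,.15]),proj(c,[.546,-.025,.15]),proj(c,[.546,-.055,.15]),'canopy edge',proj(c,[.5592,-.0403,.187]))
```

```text
[257.47086521 211.3280361 ] [ 225  158   66  106 5097] [ 0.52775451 -0.04046275  0.15      ]
[ 0.54187928 -0.03983833  0.18841019] [-0.35667899  0.64679482  0.19426527] cap px [255.99458301 241.25289273] edges [254.19825425 264.31724652] [282.45865464 242.87297643] [229.42797493 239.58339089] canopy edge [253.45383839 303.1570891 ]
```

View pics/w3.png

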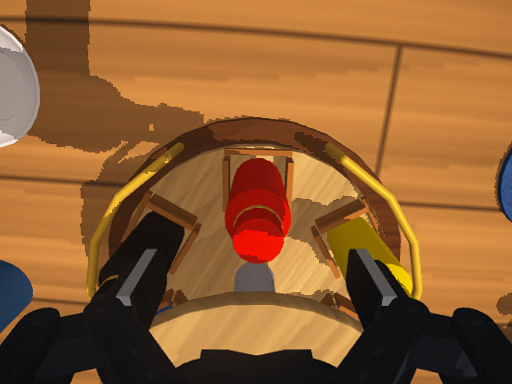

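The cap is at (259,240), within 2 mm of the prediction. Descending onto it.

>>> servo_tool --increments '[[[6.5,0,0.1,1.5,0],[6.5,0,0.1,3,0],[6.5,0,0.1,4.2,0],[6.5,0,0.1,4.9,0],[6.5,0,0.1,4.9,0]]]'

```text
t: 8.3
tool_pos: [0.5405, -0.0383, 0.1371]
tool_rot: [0.11, -3.136, -0.001]
contact_force: [-0.4, -0.3, -0.1]
opening: 0.065
grip_force: 0.0
```

>>> servo_tool --increments '[[[6.5,0,0,0,0],[4,0,0,0,0],[2,0,0,0,0],[2,0,0,0,0],[2,0,0,0,0]]]' --newtons 30

```text
t: 8.8
tool_pos: [0.5423, -0.0388, 0.1403]
tool_rot: [-0.11, 3.138, -0.001]
contact_force: [-0.4, -0.0, 3.7]
opening: 0.036
grip_force: 24.6
```

>>> servo_tool --increments '[[[1,0,0,0,0],[1,0,0,0,0],[1,0,0,0,0]]]' --newtons 45

```text
t: 9.1
tool_pos: [0.5423, -0.0388, 0.1404]
tool_rot: [-0.11, 3.138, -0.001]
contact_force: [-0.9, -0.1, 6.5]
opening: 0.0346
grip_force: 36.3
```

The opening of 34.6 mm and the upward force suggest the tips are on the shoulder. I'll open, rise 7 mm and regrip.

>>> servo_tool --increments '[[[6,0,0,0,0],[6,0,0,0,0],[6,0,0,0,0],[6,0,0,-0.7,0],[6,0,0,-0.7,0]]]' --newtons 30

```text
t: 9.6
tool_pos: [0.5423, -0.0387, 0.1473]
tool_rot: [-0.11, 3.138, -0.001]
contact_force: [-0.8, -0.1, 1.0]
opening: 0.06
grip_force: 0.0
```

>>> servo_tool --increments '[[[4,0,0,0,0],[2,0,0,0,0],[2,0,0,0,0],[2,0,0,0,0],[2,0,0,0,0]]]'

```text
t: 10.1
tool_pos: [0.5418, -0.0387, 0.1464]
tool_rot: [-0.11, 3.139, -0.0]
contact_force: [-0.1, 0.3, 1.2]
opening: 0.0291
grip_force: 28.8
```

>>> servo_tool --increments '[[[1,0,0,0,0],[1,0,0,0,0],[1,0,0,0,0]]]' --newtons 45

```text
t: 10.4
tool_pos: [0.5419, -0.0387, 0.1465]
tool_rot: [-0.11, 3.139, -0.0]
contact_force: [0.7, -1.8, 1.3]
opening: 0.0288
grip_force: 43.2
```

The opening is now 28.8 mm, so the grip is on the cap. Lifting 12 mm and drawing out.

>>> servo_tool --increments '[[[1,0,0,-0.4,0],[1,0,0,-0.8,0],[1,0,0,-1.2,0],[1,0,0,-1.2,0],[1,0,0,-1.2,0]]]'

```text
t: 10.9
tool_pos: [0.5417, -0.0386, 0.1584]
tool_rot: [-0.11, 3.14, -0.0]
contact_force: [-0.6, -0.4, -0.7]
opening: 0.0285
grip_force: 43.0
```

>>> servo_tool --increments '[[[1,0.8,0,0,0],[1,1.8,0,0,0],[1,3,0,0,0],[1,4.3,0,0,0],[1,5.6,0,0,0]]]'

```text
t: 11.4
tool_pos: [0.4844, -0.0425, 0.158]
tool_rot: [0.11, -3.139, -0.0]
contact_force: [-0.7, 0.2, -0.3]
opening: 0.0288
grip_force: 43.1
```

>>> servo_tool --increments '[[[1,1.5,0,0,0],[1,3,0,0,0],[1,4.5,0,0,0],[1,5.8,0,0,0],[1,6.6,0,0,0]]]'

```text
t: 11.9
tool_pos: [0.4184, -0.0471, 0.1579]
tool_rot: [0.11, -3.139, -0.0]
contact_force: [0.4, -0.6, -0.5]
opening: 0.0288
grip_force: 43.1
```

>>> servo_tool --increments '[[[1,0,0,-1,0],[1,0,0,-3,0],[1,0,0,-5,0],[1,0,0,-5,0],[1,0,0,-5,0]]]'

```text
t: 12.4
tool_pos: [0.4205, -0.0472, 0.2088]
tool_rot: [-0.11, 3.138, -0.001]
contact_force: [-1.1, 1.1, -1.9]
opening: 0.0284
grip_force: 43.2
```

Run:
```python
from h import *
o=ctrl.get_obs(); Rt=R.from_rotvec(o['tool_rot']).as_matrix()
b=cam('scene'); c=cam('wrist'); im=np.hstack([b['img'][100:300,150:400],c['img'][92:292,130:380]])
cv2.imwrite('pics/s4.png',cv2.resize(im,(800,320))[:,:,::-1])
print(o['tool_pos'],o['opening'],o['grip_force'],o['contact_force'],'to pad',Rt.T@(np.array([.525,.278,.2])-o['tool_pos'])*100)
```

```text
[ 0.4204783  -0.04722148  0.20884925] 0.02842868007235932 43.15984783577733 [-1.07101297  1.13527309 -1.93507484] to pad [-12.70857937  31.70846901   0.88660038]
```

View pics/s4.png

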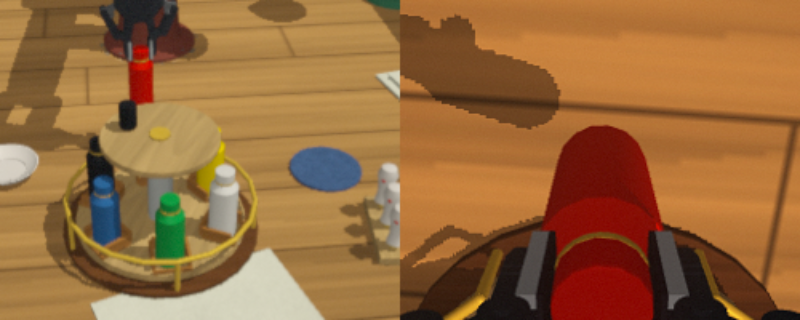

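The bottle is held upright and clear of the carousel, with the others standing in their pockets. Carrying it to the pad.

>>> servo_tool --increments '[[[1,-0.5,1.3,0,0],[1,-1.5,3.9,0,0],[1,-2.7,7,0,0],[1,-3.9,10.1,0,0],[1,-5.1,13.2,0,0]]]'

```text
t: 13.0
tool_pos: [0.4612, 0.0894, 0.2068]
tool_rot: [0.11, -3.137, 0.0]
contact_force: [0.4, -0.8, -0.7]
opening: 0.0285
grip_force: 43.3
```

>>> servo_tool --increments '[[[1,-1.2,3.1,0,0],[1,-2.4,6.2,0,0],[1,-3.6,9.3,0,0],[1,-4.8,12.4,0,0],[1,-5.8,15,0,0]]]'

```text
t: 13.5
tool_pos: [0.5085, 0.2433, 0.2064]
tool_rot: [0.111, -3.137, 0.001]
contact_force: [0.4, -0.8, -1.5]
opening: 0.029
grip_force: 43.3
```

>>> servo_tool --increments '[[[1,-0.7,1.8,0,0],[1,-1.2,3,0,0],[1,-1.4,3.5,0,0],[1,-1.4,3.5,0,0],[1,-1.4,3.5,0,0]]]'

```text
t: 14.0
tool_pos: [0.5203, 0.277, 0.2079]
tool_rot: [0.109, -3.139, 0.001]
contact_force: [-0.5, -0.0, -1.0]
opening: 0.0287
grip_force: 43.3
```

Run:
```python
from h import *
o=ctrl.get_obs(); Rt=R.from_rotvec(o['tool_rot']).as_matrix()
b=cam('scene'); c=cam('wrist'); im=np.hstack([b['img'][80:280,250:500],c['img'][0:384:,:][::2,::2][:192,:250]]) if 0 else np.hstack([b['img'][80:280,250:500],cv2.resize(c['img'],(267,200))])
cv2.imwrite('pics/s5.png',cv2.resize(im,(800,310))[:,:,::-1])
print(o['tool_pos'],o['opening'],'to place',Rt.T@(np.array([.521,.278,.1225])-o['tool_pos'])*100)
h=cv2.cvtColor(c['img'],cv2.COLOR_RGB2HSV).astype(int); m=((abs(h[...,0]-108)<12)&(h[...,1]>110)).astype(np.uint8)
n,l,st,ce=cv2.connectedComponentsWithStats(m)
for i in range(1,n):
    if st[i,4]>500: x,y,w,hh=st[i,:4]; print(st[i],'left/right/top pts',onz(c,x,y+hh/2,.006),onz(c,x+w,y+hh/2,.006),onz(c,x+w/2,y,.006))
```

```text
[0.52029366 0.27701172 0.2079478 ] 0.028734620410179403 to place [-0.08319801  0.09844753  8.5446711 ]
[ 198  108  121  108 8088] left/right/top pts [0.52233769 0.21583992 0.006     ] [0.51361186 0.34203379 0.006     ] [0.46313258 0.2750045  0.006     ]
```

View pics/s5.png

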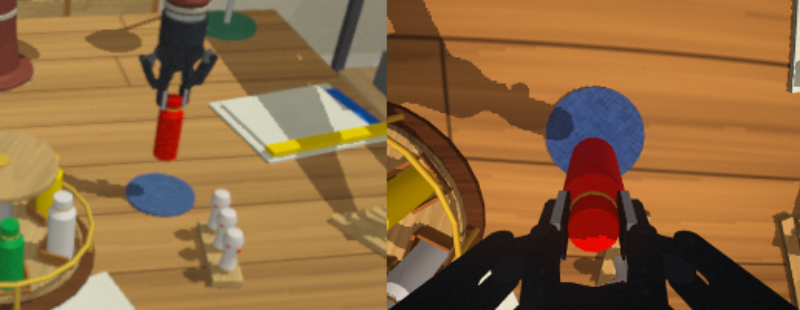

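The wrist view puts the pad centre at about (0.528, 0.279), which agrees with the first fix. Lowering onto it.

>>> servo_tool --increments '[[[1,-0.2,0.1,1.5,0],[1,-0.2,0.1,3.5,0],[1,-0.2,0.1,5.5,0],[1,-0.2,0.1,7,0],[1,-0.2,0.1,7.8,0]]]'

```text
t: 14.6
tool_pos: [0.5213, 0.2781, 0.1276]
tool_rot: [0.11, -3.136, 0.002]
contact_force: [-0.4, -0.3, -1.2]
opening: 0.0287
grip_force: 43.3
```

>>> servo_tool --increments '[[[1,0,0,0.2,0],[1,0,0,0.4,0],[1,0,0,0.5,0],[1,0,0,0.6,0],[1,0,0,0.6,0]]]'

```text
t: 15.1
tool_pos: [0.5227, 0.279, 0.1248]
tool_rot: [-0.11, 3.139, 0.0]
contact_force: [0.5, -0.4, -1.2]
opening: 0.0283
grip_force: 43.3
```

>>> servo_tool --increments '[[[1,0,0,0.05,0],[1,0,0,0.1,0],[1,0,0,0.1,0]]]'

```text
t: 15.4
tool_pos: [0.5224, 0.2788, 0.1233]
tool_rot: [0.11, -3.14, 0.0]
contact_force: [0.2, 0.5, -1.5]
opening: 0.0284
grip_force: 43.3
```

>>> servo_tool --increments '[[[1,0,0,0.05,0],[1,0,0,0.1,0],[1,0,0,0.1,0],[1,0,0,0.1,0]]]'

```text
t: 15.8
tool_pos: [0.5226, 0.2789, 0.1226]
tool_rot: [-0.11, 3.139, 0.0]
contact_force: [-0.4, 0.6, 0.9]
opening: 0.0285
grip_force: 43.7
```

It has touched down. Letting go gently, then rising.

>>> servo_tool --increments '[[[3.2,0,0,0,0],[3.8,0,0,0,0],[5,0,0,0,0],[7,0,0,0,0],[7,0,0,0,0]]]' --newtons 20

```text
t: 16.3
tool_pos: [0.5224, 0.2788, 0.1223]
tool_rot: [-0.11, 3.14, 0.0]
contact_force: [0.2, -0.0, 0.2]
opening: 0.0699
grip_force: 0.0
```

>>> servo_tool --increments '[[[7,0,0,-1.5,0],[7,0,0,-4,0],[7,0,0,-7,0],[7,0,0,-10,0],[7,0,0,-13,0]]]'

```text
t: 16.8
tool_pos: [0.5225, 0.2789, 0.2549]
tool_rot: [-0.11, 3.138, 0.001]
contact_force: [-0.2, -0.2, 0.0]
opening: 0.0702
grip_force: 0.0
```

>>> servo_tool --increments '[[[7,3,0,0,0],[7,6,0,0,0],[7,9,0,0,0],[7,12,0,0,0],[7,12,0,0,0]]]'

```text
t: 17.3
tool_pos: [0.4004, 0.2705, 0.2534]
tool_rot: [-0.113, 3.139, 0.001]
contact_force: [-0.2, -0.4, 0.4]
opening: 0.0698
grip_force: 0.0
```

>>> servo_tool --increments '[[[7,0,0,0,0],[7,0,0,0,0]]]'

```text
t: 17.5
tool_pos: [0.4035, 0.2705, 0.2532]
tool_rot: [-0.11, 3.138, 0.001]
contact_force: [-0.1, -0.5, -0.5]
opening: 0.0701
grip_force: 0.0
```

Run:
```python
from h import *
b=cam('scene'); cv2.imwrite('pics/s6.png',cv2.resize(b['img'],(800,600))[:,:,::-1]); print(ctrl.get_obs()['tool_pos'])
```

```text
[0.40355437 0.27049322 0.25293041]
```

View pics/s6.png

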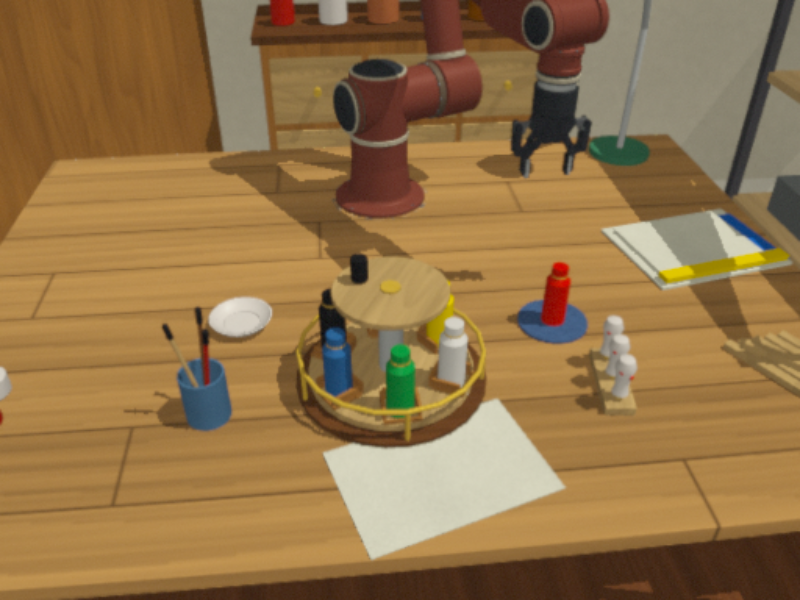

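The red bottle stands upright on the pad at (556,300). The other bottles are in their pockets, and the dish, cup and ornaments haven't moved.

```bash
python3 -c "from station import ctrl; print(ctrl.finish_job())"
```

```text
the job is handed in; nothing more can be done
None
```

The red bottle was turned to the gap, drawn out and set upright near the middle of the blue pad, with the other five bottles, the dish, the brush cup and the ornaments undisturbed; I handed the job in at about 17.6 s.

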